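# Pry the junction box cover off and load it in the drilling jig

## Task

Lever the blue snap-fit cover of the grey junction box loose with the flat pry bar, working in the notch of the box, and lay the pry bar back down flat on the bench. Then slide the cover into the drilling jig, under the steel bar, blue panel side up and with its red-marked end going in first, fully home against the stop, and let go of it. Leave the screw jar, the round tin and the hex key set where they are.

Things in the scene. Friction and masses are not known exactly. Their poses are not given: they have to be found in the camera images.
- junction_box: Grey junction box fixed to the bench, 148 (x) x 88 (y) x 95 (height) mm; origin: centre of its underside. Its -x wall (13 mm thick, outer face at x = -74 mm) faces the robot and holds the pry notch; the +x wall rises 10 mm higher. On top a pocket 122 x 64 mm holds the cover on ledges at height 84 mm; the hollow below the cover is 52 mm wide, 110 mm deep from that wall and free down to height 63 mm.
- notch (a point): Top of the notch's sill, a round steel bar 12 mm thick across the middle of the box's -x wall (box x = -67.5, y = 0, height 74 mm): the fulcrum. The notch is 30 mm wide, open at the top; a 10 mm gap for the pry bar lies between sill and the cover's underside. With the tip about 40 to 50 mm beyond the wall's inner face, pressing the handle down by 0.3 to 0.4 rad frees the cover. Axes as the box.
- snap (a point): Middle between two sprung yellow snap noses (one latch) beside the notch, at the box's -x wall (box x = -58, y = -22 and +22, height 94 mm), reaching 3 mm over the cover's marked end. About 9 N of lift at that end frees it; raised 14 mm or more, it stays propped on the noses, tilted about 0.11 rad, that end's underside 2 mm above the rim. Hard pressing snaps it in again.
- cover: Loose blue snap cover, 0.12 kg; origin: centre of its underside, z up through the panel side. Flange 120 (x) x 62 (y) x 7 mm, on it a panel 104 x 52 x 4 mm. A red bar marks its -x end, three thin white lines the other half. It starts snapped in the box, axes as the box (red end at the notch), flush with the rim: nothing to grasp until levered up. Then grasp across the 62 mm flange.
- keeper (a point): Middle of the underside of a fixed steel keeper strip on the box's taller +x wall (box x = +57 mm, height 93 mm): the cover's plain end is tucked 3 mm under it, 2 mm below it, and turns there while the marked end is pried up. To take the cover out, draw it back toward the notch about 10 mm as it is lifted.
- marked_end (a point): Middle of the cover's red-marked end face (cover x = -60 mm), 3.5 mm above its underside.
- plain_end (a point): Middle of the cover's other end face (cover x = +60 mm), 3.5 mm above its underside.
- pry_bar: Loose flat pry bar, 200 mm long along its x, 0.16 kg, lying flat on the bench; origin: middle of its length, on the handle's underside. Orange handle 110 x 24 (y) x 18 (z) mm from x = -100 to +10 mm, then a steel blade 20 mm wide, 5 mm thick (3 mm at the last 10 mm), its mid plane 9 mm above the handle's underside, to the tip at x = +100 mm.
- pry_tip (a point): Tip of the pry bar's blade, mid thickness (pry bar x = +100 mm, z = 9 mm).
- pry_handle (a point): Centre of the pry bar's orange handle (pry bar x = -45 mm, z = 9 mm).
- drill_jig: Low jig fixed to the bench: plywood base 100 (x) x 116 (y) x 12 (height) mm, origin: centre of its underside. A slot runs along +x from the mouth at x = -50 to the stop at x = +30 mm, floor 12 mm high, 66 mm wide between fences 15 mm tall (flared at the mouth). A fixed steel bar crosses above from x = -20 to +10 mm, underside 15 mm above the slot floor, top at 41 mm.
- jig_stop (a point): Foot of the jig's stop face, middle of the slot, on the slot floor (jig x = +30 mm, height 12 mm). The fully inserted cover touches the stop and stands 40 mm out of the mouth. A brass drill bush on the bar rises to 48 mm.
- screw_jar: Clear jar of screws with red lid, 66 mm wide, 90 mm high; bystander. Origin under its centre.
- parts_tin: Round tin with green lid, 78 mm wide, 28 mm high; bystander. Origin under its centre.
- hex_keys: Red folding hex key set, 38 x 121 x 25 mm; bystander. Origin under its centre.
Not all that is in view belongs to the job. What is meant by the cover is not purple, and is the smaller of those in its own colour.

How it is judged:
By the outcome, as a careful person would: the job done as asked, in the order asked, and still so for the second after the job is handed in, with the robot touching nothing.
It also fails if it takes over 72 s, if anything falls off the work surface, if the arm or the gripper's body presses on something with over 40 N, if the wrist force passes 120 N, or if a joint passes its speed limit or range.

## Robot

A 6-joint arm with a two-finger parallel gripper is mounted at the origin on the work surface; the furniture and walls round the work are solid. World frame = base frame: x ahead of the robot, y to its left, z up, the work surface at z = 0. Lengths are in m, angles in rad, forces in N, time in s.
With the tool pointing down it reaches from about 0.3 to 0.875 m from the base axis. Payload 6.4 kg.
Tool frame: the origin (TCP) lies at the very end of the fingers, on their centre line; the grasp point (between the pads) lies 19 mm behind it; z points along the fingers, y is the line along which they close (so a half turn about z gives the same grasp; the last joint's range is limited). The gripper opens to 88 mm and grips with 3 to 60 N. Pads are 18 mm wide; open, the fingers measure 123 mm over their backs; the gripper's body (75 mm by 187 mm) begins 45 mm behind the grasp point.
Start: joints at [1.06, 0.181, 1.607, -0, 1.354, -0.206], TCP at [0.173, 0.549, 0.239] pointing down, gripper open.
Joint ranges: [-2.99, 2.99], [-0.89, 2.07], [0.3, 2.58], [-1.14, 4.28], [0, 2.63], [-3.12, 3.12]. Speed limits (rad/s): [2.57, 2.57, 3.01, 3.14, 3.14, 3.14].

## Interface

Orientations are given as [roll, pitch, yaw] about the fixed x, y, z axes, in that order (R = Rz(yaw) Ry(pitch) Rx(roll)).
In Python, from rig import get_state, viewer, ctrl gives the robot as it stands.
- The arm moves only by the shell command python3 -m handwheel 'ROWS' [FORCE]. ROWS is JSON, a list that holds one entry, the list of rows, each a list of 7 numbers: the shift along the world's x, y, z in mm, then the turn, a rotation vector about the world's x, y, z in rad, then the closure in counts, from 0 (fully open) to 255 (shut). In form: [[[x, y, z, rx, ry, rz, jaw], ...]]. A call has 1 to 5 rows; each row shifts and turns the commanded pose from where the row before left it; what a row does not reach is not made up. A row lasts 1/10 s, in which the tool goes at most 50 mm and 8.59 degrees, less where a joint would pass 70% of its speed; a pose out of reach is approached as far as the arm can. A call is refused whole if a number of a shift passes 50 or a number of a turn 0.15, either way. A call with a gripper value outside its range is refused whole. The fingers move at their own pace and stop on an object; FORCE is the grip in N (left out, the last holds). Time passes only in rows, so rows that do not move let the fingers close. It gives the time, the measured TCP pose, the force, the opening and the grip force at its end, in the units of the state.
- get_state(): the state, without advancing time (a new reading comes with each control period).
- viewer.get_image(name): name is "scene" or "top" or "wrist"; returns the picture (400x640x3 uint8, red, green, blue); there is no depth.
- viewer.get_calibration(name): a dict with "fx", "fy", "cx", "cy" (pixels), "cam_to_world" (4x4, takes a point from camera to world coordinates). Camera axes: x right, y down, z forward; pixel columns grow to the right and rows downward; lengths in m; the calibration is good to about 2 mm. The wrist camera is an equidistant fisheye: a pixel r from the principal point sees the ray r / f radians off the axis. A picture is of the moment at which its call begins: read the wrist's pose just before it. get_calibration takes no time and is no camera call; for the wrist camera it gives the pose at the moment of the call.
- ctrl.finish_job(): hands the job in; it is judged then, once.
The state is a dict: "time_s": time; "joint_pos": joint angles; "joint_velocities": joint speeds; "tau": joint torques, N m; "tcp_pos": TCP position; "tool_rot": TCP orientation; "ft_force": force on the tool from outside, world axes, zero at the start; "torque": the same for the moment, N m; "finger_gap": opening from 0.0 (shut) to 1.0 (fully open); "grip_force": force on a finger pad.
Only numpy, scipy, OpenCV 4.12 (cv2) and the standard library are available. Lean on these libraries where they do the work, as an engineer would, in place of code of your own. Each camera call takes 0.05 s, during which the arm holds its last target. There are 200 camera calls.

## Working session

There is one attempt and no reset: what is moved stays moved. The work goes in short steps, Python scripts to look and compute and a shell command to move; the robot and the scene stay as the last step left them, time stands still between calls to the robot, and variables do not carry over. Pictures are saved under pics/ and viewed, at most 10 in all, crops included, and the job is handed in when it is done.

```bash
ls; mkdir -p pics; python3 - <<'E'
from rig import get_state, viewer
import cv2,numpy as np
s=get_state();print(s)
ims=[]
for n in("scene","top"):
    im=viewer.get_image(n);cv2.imwrite(f"pics/{n}0.png",im[:,:,::-1]);c=viewer.get_calibration(n);print(n,c)
E
```

```text
pics
{'time_s': 0.0, 'joint_pos': array([ 1.05968291e+00,  1.81564004e-01,  1.60796814e+00, -5.67589501e-06,
        1.35379083e+00, -2.06310294e-01]), 'joint_velocities': array([ 0.00077042,  0.00027871, -0.00059828, -0.00030306,  0.00088744,
       -0.00051131]), 'tau': array([ 1.21339413e-04, -4.33862972e+01, -3.41856444e+01,  7.02722697e-02,
        3.82060208e-02, -1.61648277e-04]), 'tcp_pos': array([0.17229169, 0.54803617, 0.23781649]), 'tool_rot': array([-3.13989789e+00, -3.49032674e-04,  2.83679046e+00]), 'ft_force': array([-0.04025132,  0.50649103,  0.18458607]), 'torque': array([-0.05776626,  0.02347534,  0.0217455 ]), 'grip_force': 0.0, 'finger_gap': 0.9973789595975074}
scene {'fx': 408.0363042130962, 'fy': 408.0363042130962, 'cx': 318.7767415768775, 'cy': 200.4793310247999, 'cam_to_world': array([[ 0.68672061, -0.4870151 ,  0.53965832, -0.1126688 ],
       [-0.72662212, -0.43858921,  0.52882871, -0.65468934],
       [-0.02085925, -0.75528524, -0.65506419,  0.90808608],
       [ 0.        ,  0.        ,  0.        ,  1.        ]])}
top {'fx': 509.81365024433984, 'fy': 509.81365024433984, 'cx': 313.0857597577627, 'cy': 204.04007967192626, 'cam_to_world': array([[-0.21264486, -0.90205252,  0.37561073, -0.11258493],
       [-0.97708565,  0.1999414 , -0.07298672,  0.12679506],
       [-0.00926228, -0.3825241 , -0.92389909,  1.72842863],
       [ 0.        ,  0.        ,  0.        ,  1.        ]])}
```

View pics/top0.png

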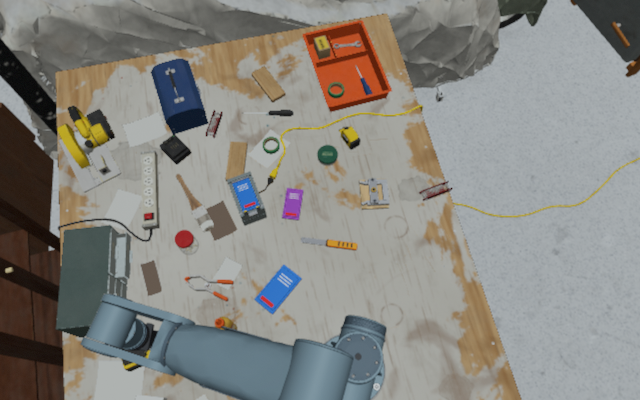

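View pics/scene0.png

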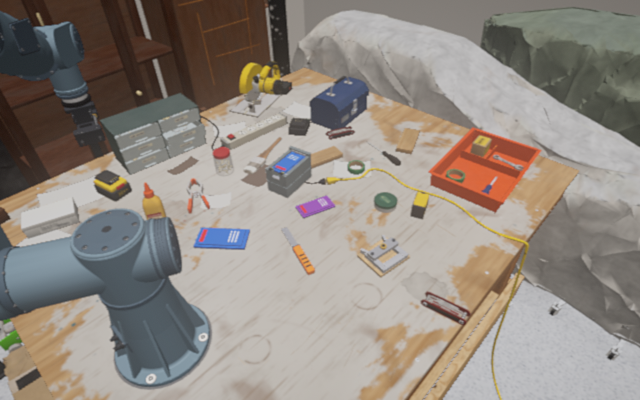

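Top view: three candidates for the cover – blue one in the grey box (247,195), purple one loose (292,204), larger blue one loose (279,288). The one in the box fits: it is blue, the smaller of the blue ones, and snapped in the box. The pry bar is at about (330,243), the jig at about (373,193). I'll confirm this in an enlarged crop.

```bash
cat > h.py <<'E'
import cv2,numpy as np
from rig import get_state, viewer
from scipy.spatial.transform import Rotation as R
def ray(c,uv,fish=False):
    x=(uv[0]-c['cx'])/c['fx'];y=(uv[1]-c['cy'])/c['fy']
    if fish:
        r=np.hypot(x,y)+1e-12;d=np.array([np.sin(r)*x/r,np.sin(r)*y/r,np.cos(r)])
    else: d=np.array([x,y,1.])
    T=c['cam_to_world'];return T[:3,3],T[:3,:3]@d
def onz(c,uv,z,fish=False):
    o,d=ray(c,uv,fish);return o+d*(z-o[2])/d[2]
def proj(c,p,fish=False):
    T=c['cam_to_world'];q=T[:3,:3].T@(np.array(p)-T[:3,3])
    if fish:
        a=np.hypot(q[0],q[1]);t=np.arctan2(a,q[2]);return np.array([c['cx']+c['fx']*t*q[0]/a,c['cy']+c['fy']*t*q[1]/a])
    return np.array([c['cx']+c['fx']*q[0]/q[2],c['cy']+c['fy']*q[1]/q[2]])
def blobs(im,lo,hi,roi=None,amin=10):
    h=cv2.cvtColor(im,cv2.COLOR_RGB2HSV);m=cv2.inRange(h,lo,hi)
    if roi: k=np.zeros_like(m);a,b,c,d=roi;k[b:d,a:c]=255;m&=k
    cs,_=cv2.findContours(m,cv2.RETR_EXTERNAL,cv2.CHAIN_APPROX_NONE)
    return [(cv2.contourArea(c),cv2.minAreaRect(c)) for c in sorted(cs,key=cv2.contourArea)[::-1] if cv2.contourArea(c)>=amin]
E
python3 - <<'E'
from h import *
im=cv2.imread('pics/top0.png')
cv2.imwrite('pics/topcrop.png',cv2.resize(im[150:330,160:420],None,fx=3,fy=3,interpolation=cv2.INTER_CUBIC))
rgb=im[:,:,::-1].copy();c=viewer.get_calibration('top')
def show(n,z,lo,hi,roi,am=10):
    for a,r in blobs(rgb,lo,hi,roi,am): 
        print(n,a,np.round(r[0]),[np.round(onz(c,p,z)[:2],3).tolist() for p in cv2.boxPoints(r)])
show('blue',.095,(100,120,60),(125,255,255),(215,160,275,230))
show('red',.095,(170,120,60),(180,255,255),(215,160,275,230)); show('red',.095,(0,150,60),(6,255,255),(215,160,275,230))
show('orange',.018,(8,150,100),(25,255,255),(290,225,370,260))
for n,uv,z in [('jigTL',(361,180),.012),('jigBL',(363,209),.012),('jigTR',(384,180),.012),('jigBR',(389,207),.012),('jar',(185,240),.09),('tin',(327,155),.028),('hex',(436,189),.02),('hex2',(214,123),.02),('bladetip',(303,240),.009),('bigblue',(279,288),.01)]: print(n,np.round(onz(c,uv,z),3))
E
```

```text
blue 497.0 [246. 195.] [[0.69, 0.263], [0.703, 0.201], [0.585, 0.18], [0.573, 0.241]]
orange 147.5 [341. 245.] [[0.418, -0.02], [0.44, -0.028], [0.404, -0.126], [0.382, -0.117]]
jigTL [ 0.641 -0.203  0.012]
jigBL [ 0.527 -0.181  0.012]
jigTR [ 0.623 -0.286  0.012]
jigBR [ 0.514 -0.275  0.012]
jar [0.519 0.449 0.09 ]
tin [ 0.762 -0.101  0.028]
hex [ 0.543 -0.46   0.02 ]
hex2 [0.999 0.296 0.02 ]
bladetip [0.459 0.055 0.009]
bigblue [0.308 0.171 0.01 ]
```

View pics/topcrop.png

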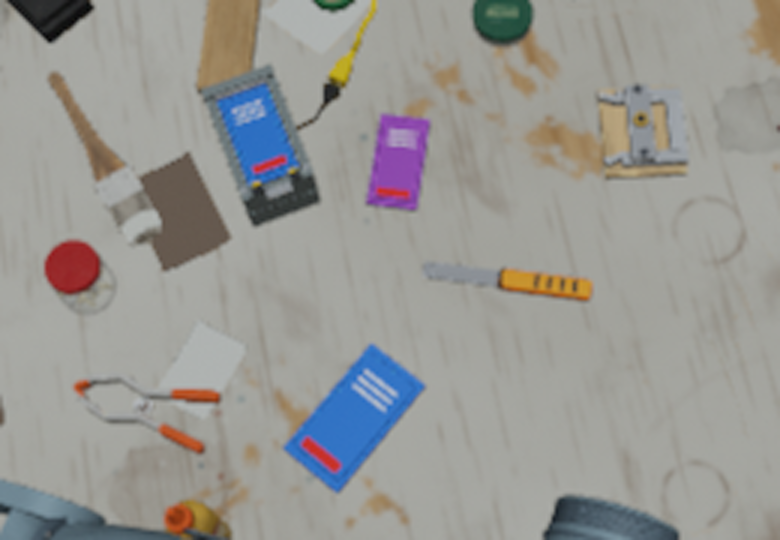

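The crop confirms it: the blue cover with its red end at the notch sits in the grey box, crop (255,130). The purple one and the larger loose blue one are decoys. In the jig the bar is at crop x≈640 and the stop on the right at x≈675, so the mouth faces +y. Next I move to view the parts with the wrist camera.

```bash
A='[[[30,-35,6,0,0,-0.148,0],[30,-35,6,0,0,-0.148,0],[30,-35,6,0,0,-0.148,0],[30,-35,6,0,0,-0.148,0],[30,-35,6,0,0,-0.148,0]]]'; true
python3 -m handwheel '[[[30,-35,6,0,0,-0.148,0],[30,-35,6,0,0,-0.148,0],[30,-35,6,0,0,-0.148,0],[30,-35,6,0,0,-0.148,0],[30,-35,6,0,0,-0.148,0]]]' 30
python3 -m handwheel '[[[30,-35,6,0,0,-0.148,0],[30,-35,6,0,0,-0.148,0],[30,-35,6,0,0,-0.148,0],[30,-35,6,0,0,-0.148,0],[30,-35,6,0,0,-0.148,0]]]'
python3 -m handwheel '[[[0,0,0,0,0,0,0],[0,0,0,0,0,0,0]]]'
cat > snap.py <<'E'
import sys,pickle
from h import *
n=sys.argv[1];s=get_state();c=viewer.get_calibration('wrist');im=viewer.get_image('wrist')
cv2.imwrite(f'pics/{n}.png',im[:,:,::-1]);pickle.dump((c,s),open(n+'.pkl','wb'))
print(s['time_s'],np.round(s['tcp_pos'],4),np.round(s['tool_rot'],3));print(c['fx'],c['cx'],c['cy'],np.round(c['cam_to_world'],3).tolist())
E
python3 snap.py w1
```

```text
time_s: 0.6
tcp_pos: [0.3231, 0.3719, 0.2687]
tool_rot: [-3.141, 0.0, 2.091]
ft_force: [0.9, 1.0, 0.2]
finger_gap: 1.001
grip_force: 0.0
time_s: 1.1
tcp_pos: [0.4733, 0.1968, 0.2987]
tool_rot: [-3.141, -0.0, 1.351]
ft_force: [1.2, 0.4, -0.1]
finger_gap: 1.002
grip_force: 0.0
time_s: 1.3
tcp_pos: [0.4727, 0.1977, 0.2982]
tool_rot: [-3.14, 0.0, 1.356]
ft_force: [-0.6, 0.3, -0.6]
finger_gap: 1.0
grip_force: 0.0
1.3 [0.4727 0.1977 0.2982] [-3.14   0.     1.356]
309.70691628693146 328.85331175609684 200.86766332545753 [[0.977, -0.207, -0.055, 0.487], [-0.214, -0.945, -0.249, 0.261], [-0.001, 0.255, -0.967, 0.443], [0.0, 0.0, 0.0, 1.0]]
```

View pics/w1.png

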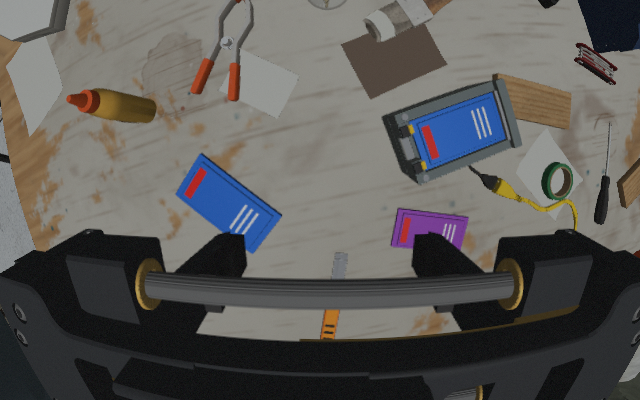

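The wrist view shows the box at about (450,130), with the red end and yellow noses at (405,130)/(425,178), and part of the pry bar at (335,290).

```bash

python3 -m handwheel '[[[3,-50,4,0,0,-0.015,0],[3,-50,4,0,0,-0.015,0],[3,-50,4,0,0,-0.015,0],[3,-50,4,0,0,-0.015,0],[3,-50,4,0,0,-0.015,0]]]' >/dev/null
python3 -m handwheel '[[[3,-50,4,0,0,-0.015,0],[3,-50,4,0,0,-0.015,0],[3,-50,4,0,0,-0.015,0],[3,-50,4,0,0,-0.015,0],[3,-50,4,0,0,-0.015,0]]]' >/dev/null
python3 -m handwheel '[[[0,0,0,0,0,0,0],[0,0,0,0,0,0,0]]]' >/dev/null
python3 snap.py w2
```

```text
2.55 [ 0.5026 -0.298   0.3376] [-3.140e+00 -1.000e-03  1.208e+00]
309.70691628693146 328.85331175609684 200.86766332545753 [[0.935, -0.344, -0.091, 0.526], [-0.355, -0.904, -0.236, -0.238], [-0.001, 0.253, -0.967, 0.483], [0.0, 0.0, 0.0, 1.0]]
```

View pics/w2.png

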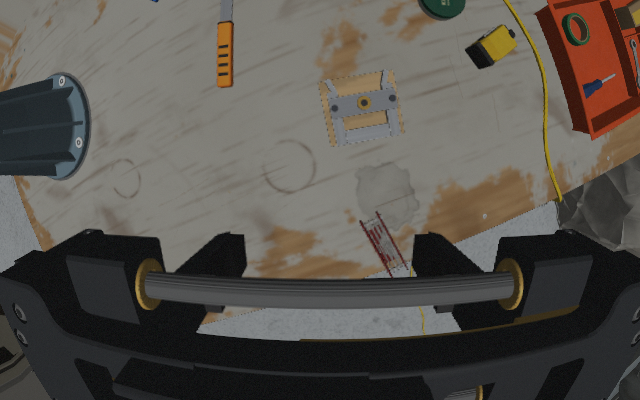

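Jig at (363,105) with the bar's drill bush at (364,102), stop at the lower rail (335,140)–(398,130) and mouth towards the top; pry bar handle at (225,55). I'll enlarge the jig and box to pick corners.

```bash
python3 - <<'E'
from h import *;import pickle
a=cv2.imread('pics/w2.png');b=cv2.imread('pics/w1.png')
ja=cv2.resize(a[60:155,310:415],None,fx=4,fy=4,interpolation=cv2.INTER_CUBIC)
bo=cv2.resize(b[70:190,375:525],None,fx=2.5,fy=2.5,interpolation=cv2.INTER_CUBIC)
o=np.zeros((380,800,3),np.uint8);o[:380,:420]=ja;o[:300,422:797]=bo;cv2.imwrite('pics/two.png',o)
def rect(f,z,lo,hi,roi):
    c,s=pickle.load(open(f+'.pkl','rb'));im=cv2.imread(f'pics/{f}.png')[:,:,::-1].copy()
    m=cv2.inRange(cv2.cvtColor(im,cv2.COLOR_RGB2HSV),lo,hi);k=np.zeros_like(m);k[roi[1]:roi[3],roi[0]:roi[2]]=255;m&=k
    cs,_=cv2.findContours(m,cv2.RETR_EXTERNAL,cv2.CHAIN_APPROX_NONE)
    q=max(cs,key=cv2.contourArea)[:,0]
    p=np.array([onz(c,t,z,True)[:2]*1000 for t in q],np.float32);r=cv2.minAreaRect(p);print(f,r,np.deg2rad(r[2]));
rect('w1',.095,(100,120,60),(125,255,255),(385,75,520,190))
rect('w1',.095,(172,120,60),(180,255,255),(385,75,520,190))
rect('w1',.095,(0,120,60),(5,255,255),(385,75,520,190))
rect('w1',.095,(20,120,100),(32,255,255),(385,110,450,190))
rect('w2',.018,(8,150,100),(25,255,255),(205,10,245,95))
E
```

```text
w1 ((637.2647705078125, 223.16616821289062), (118.20308685302734, 62.029598236083984), 9.850836753845215) 0.17192953543106917
w1 ((596.7841796875, 195.93893432617188), (1.2623926401138306, 0.0), 169.38357543945312) 2.956301090218658
w1 ((596.817138671875, 215.24703979492188), (8.587015151977539, 37.49858093261719), 9.608185768127441) 0.1676944767970843
w1 ((576.3119506835938, 234.09071350097656), (4.536778926849365, 9.8370361328125), 8.404509544372559) 0.1466863635645896
w2 ((414.2364196777344, -74.9771957397461), (105.602783203125, 23.519777297973633), 70.15823364257812) 1.2244921744464428
```

View pics/two.png

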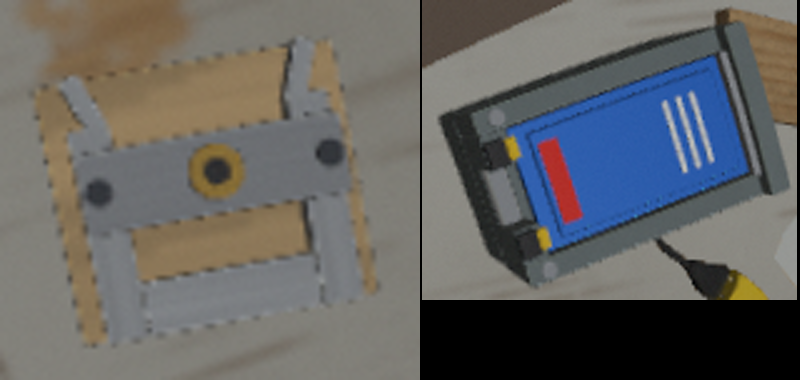

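```bash
python3 - <<'E'
from h import *;import pickle
c,s=pickle.load(open('w2.pkl','rb'))
P=lambda x,y,z:onz(c,(310+(x+.5)/4-.5,60+(y+.5)/4-.5),z,True)[:2]*1000
q=np.array([P(38,88,.012),P(330,42,.012),P(378,292,.012),P(90,345,.012)]);print(q)
r=cv2.minAreaRect(q.astype(np.float32));print(r,q.mean(0))
d=(q[3]+q[2]-q[0]-q[1]);print('yaw',np.arctan2(d[1],d[0]))
d2=q[0]-q[1];print('yaw2',np.arctan2(d2[1],d2[0])+np.pi/2, np.linalg.norm(d)/2,np.linalg.norm(d2))
print('bush',P(217,171,.048),'bolts',P(98,194,.043),P(330,152,.043))
E
```

```text
[[ 533.45957987 -175.38305921]
 [ 644.08732791 -195.43014739]
 [ 628.32154527 -292.64574406]
 [ 516.80822769 -274.08765678]]
((580.7811889648438, -233.99620056152344), (100.0990219116211, 113.04698181152344), 80.55139923095703) [ 580.66917018 -234.38665186]
yaw -1.734771612626498
yaw2 4.533122216014636 99.29198500497782 112.42946402559888
bush [ 580.64278741 -229.24820321] bolts [ 539.06565493 -222.47466279] [ 622.02695563 -235.84506414]
```

```bash

python3 -m handwheel '[[[-17.6,44.6,-30,0,0,0.0033,0],[-17.6,44.6,-30,0,0,0.0033,0],[-17.6,44.6,-30,0,0,0.0033,0],[-17.6,44.6,-30,0,0,0.0033,0],[-17.6,44.6,-30,0,0,0.0033,0]]]' >/dev/null
python3 -m handwheel '[[[0,0,-30,0,0,0,60],[0,0,-30,0,0,0,60],[0,0,-30,0,0,0,60],[0,0,-30,0,0,0,60],[0,0,-30,0,0,0,60]]]'
python3 -m handwheel '[[[0,0,-20,0,0,0,60],[0,0,-12,0,0,0,60],[0,0,0,0,0,0,60]]]'
```

```text
time_s: 3.6
tcp_pos: [0.4244, -0.0994, 0.0553]
tool_rot: [3.141, -0.0, 1.227]
ft_force: [0.5, 0.7, -0.2]
finger_gap: 0.766
grip_force: 0.0
time_s: 3.9
tcp_pos: [0.4234, -0.0999, 0.0229]
tool_rot: [-3.139, -0.001, 1.226]
ft_force: [-1.0, 0.7, 0.6]
finger_gap: 0.767
grip_force: 0.0
```

```bash

python3 -m handwheel '[[[-4.6,12.5,0,0,0,0,60],[-4.6,12.5,-6,0,0,0,60],[0,0,-8,0,0,0,60],[0,0,-4,0,0,0,60],[0,0,0,0,0,0,60]]]'
python3 -m handwheel '[[[0,0,0,0,0,0,255],[0,0,0,0,0,0,255],[0,0,0,0,0,0,255],[0,0,0,0,0,0,255],[0,0,0,0,0,0,255]]]' 50
```

```text
time_s: 4.4
tcp_pos: [0.4152, -0.0767, 0.0055]
tool_rot: [-3.141, -0.0, 1.224]
ft_force: [-0.7, -1.4, 0.6]
finger_gap: 0.764
grip_force: 0.0
time_s: 4.9
tcp_pos: [0.4154, -0.0769, 0.006]
tool_rot: [-3.142, 0.0, 1.223]
ft_force: [-1.1, 0.2, 0.8]
finger_gap: 0.336
grip_force: 0.4
```

```bash

python3 -m handwheel '[[[0,0,0,0,0,0,255],[0,0,0,0,0,0,255],[0,0,20,0,0,0,255],[0,0,30,0,0,0,255],[0,0,22,0,0,0,255]]]'
python3 -m handwheel '[[[-2,32,0,0,0,-0.13,255],[-2,32,0,0,0,-0.13,255],[-2,32,0,0,0,-0.13,255],[-2,32,0,0,0,-0.13,255],[-2,32,0,0,0,-0.13,255]]]'
python3 -m handwheel '[[[-2,32,0,0,0,-0.13,255],[-2,32,0,0,0,-0.13,255],[-2,32,0,0,0,-0.13,255],[0,0,0,0,0,0,255],[0,0,0,0,0,0,255]]]'
python3 snap.py w3
```

```text
time_s: 5.4
tcp_pos: [0.4155, -0.0769, 0.079]
tool_rot: [3.141, 0.0, 1.223]
ft_force: [0.8, -0.1, -1.0]
finger_gap: 0.264
grip_force: 50.0
time_s: 5.9
tcp_pos: [0.4051, 0.0844, 0.0779]
tool_rot: [3.141, -0.0, 0.568]
ft_force: [0.5, -0.9, -1.4]
finger_gap: 0.261
grip_force: 50.0
time_s: 6.4
tcp_pos: [0.399, 0.1795, 0.0777]
tool_rot: [3.141, 0.0, 0.188]
ft_force: [-0.6, 0.7, -1.0]
finger_gap: 0.27
grip_force: 50.0
6.4 [0.399  0.1795 0.0777] [3.141 0.    0.188]
309.70691628693146 328.85331175609684 200.86766332545753 [[0.186, -0.95, -0.25, 0.463], [-0.983, -0.18, -0.047, 0.191], [-0.0, 0.255, -0.967, 0.223], [0.0, 0.0, 0.0, 1.0]]
```

View pics/w3.png

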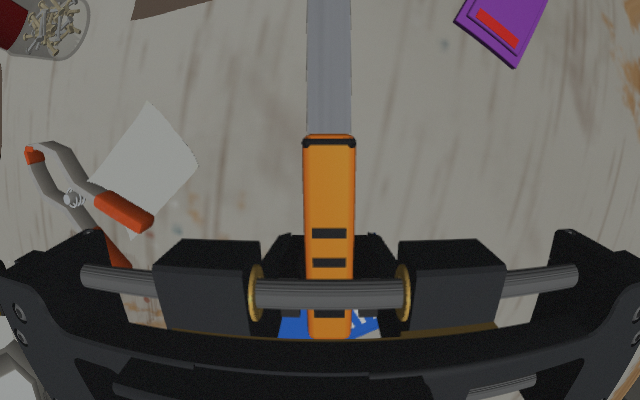

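The bar lies in line with the tool: handle front edge at (329,136), blade centre at (329,5). Box is ahead, out of view.

```bash
python3 - <<'E'
from h import *;import pickle
c,s=pickle.load(open('w3.pkl','rb'))
p=s['tcp_pos'];y=s['tool_rot'][2];u=np.array([np.cos(y),np.sin(y)]);v=np.array([-u[1],u[0]])
for uv,z in [((329,135),.0897),((329.5,60),.083),((329.5,5),.083)]:
    d=onz(c,uv,z,True)[:2]-p[:2];print(uv,d@u*1000,d@v*1000)
# scene check: detect orange handle ends & blade
cs=viewer.get_calibration('scene');im=viewer.get_image('scene');cv2.imwrite('pics/s1.png',im[:,:,::-1])
for x,z in[(-55,3),(55,3),(55,3),(145,3)]:
    P=np.r_[p[:2]+u*x/1000,p[2]+z/1000];print(x,proj(cs,P))
q=proj(cs,np.r_[p[:2]+u*.02,p[2]]);a,b=q.astype(int);print(a,b)
cv2.imwrite('pics/s1c.png',cv2.resize(im[b-75:b+55,a-80:a+120,::-1],None,fx=4,fy=4,interpolation=cv2.INTER_CUBIC))
E
```

```text
(329, 135) 59.176280336596705 -0.6597093707331195
(329.5, 60) 93.12702372825713 -0.8979188090763521
(329.5, 5) 120.21415477768122 -0.9147437998121619
-55 [229.77254352 214.04252085]
55 [253.23540764 193.88213659]
55 [253.23540764 193.88213659]
145 [270.64458904 178.92335812]
246 200
```

View pics/s1c.png

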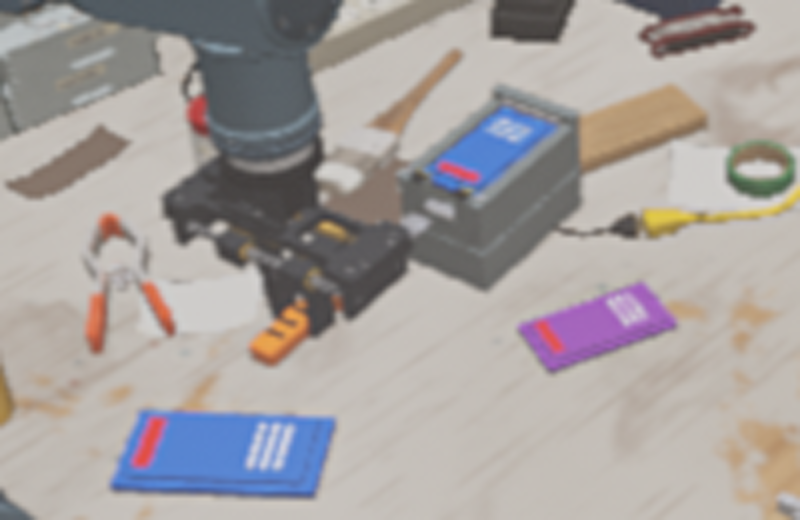

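The scene crop shows the blade tip at (415,225), just in front of the notch at (440,208), at a matching height. Next I align and insert.

```bash

python3 -m handwheel '[[[-0.4,2.5,-2,0,0,-0.017,255],[10,1.7,0,0,0,0,255],[10,1.7,0,0,0,0,255],[0,0,0,0,0,0,255]]]'
python3 -m handwheel '[[[10,1.7,0,0,0,0,255],[10,1.7,0,0,0,0,255],[0,0,0,0,0,0,255]]]'
python3 -m handwheel '[[[10,1.7,0,0,0,0,255],[10,1.7,0,0,0,0,255],[0,0,0,0,0,0,255]]]'
```

```text
time_s: 6.9
tcp_pos: [0.4214, 0.1849, 0.0764]
tool_rot: [3.142, -0.002, 0.166]
ft_force: [0.3, 0.4, -1.2]
finger_gap: 0.269
grip_force: 50.0
time_s: 7.2
tcp_pos: [0.4409, 0.1886, 0.0763]
tool_rot: [3.142, -0.002, 0.166]
ft_force: [0.2, -0.3, -1.4]
finger_gap: 0.27
grip_force: 50.0
time_s: 7.5
tcp_pos: [0.4608, 0.192, 0.0763]
tool_rot: [3.142, -0.002, 0.166]
ft_force: [0.5, 0.3, -1.6]
finger_gap: 0.264
grip_force: 50.0
```

```bash

python3 -m handwheel '[[[8,1.4,0,0,0,0,255],[8,1.4,0,0,0,0,255],[0,0,-2,0,0,0,255],[0,0,0,0,0,0,255]]]' 60
python3 -m handwheel '[[[0.2,0,-6.8,0.012,-0.069,0,255],[0.7,0.1,-6.8,0.012,-0.069,0,255],[0,0,0,0,0,0,255]]]'
python3 -m handwheel '[[[1.2,0.2,-6.7,0.012,-0.069,0,255],[0,0,0,0,0,0,255]]]'
```

```text
time_s: 7.9
tcp_pos: [0.4749, 0.1946, 0.0736]
tool_rot: [-3.142, 0.001, 0.166]
ft_force: [0.2, 0.6, -1.4]
finger_gap: 0.265
grip_force: 60.0
time_s: 8.2
tcp_pos: [0.4734, 0.1945, 0.0591]
tool_rot: [-3.141, -0.138, 0.167]
ft_force: [-1.4, 0.0, -0.6]
finger_gap: 0.261
grip_force: 60.0
time_s: 8.4
tcp_pos: [0.4751, 0.1947, 0.0526]
tool_rot: [-3.14, -0.206, 0.166]
ft_force: [-0.2, 0.4, -0.5]
finger_gap: 0.265
grip_force: 60.0
```

```bash

python3 -m handwheel '[[[1.6,0.3,-6.6,0.012,-0.069,0,255],[0,0,0,0,0,0,255]]]' 
python3 -m handwheel '[[[2.1,0.35,-6.5,0.012,-0.069,0,255],[0,0,0,0,0,0,255]]]'
python3 -m handwheel '[[[2,0.35,-5,0.009,-0.05,0,255],[0,0,0,0,0,0,255]]]'
```

```text
time_s: 8.6
tcp_pos: [0.4769, 0.195, 0.046]
tool_rot: [-3.14, -0.276, 0.166]
ft_force: [-0.8, 0.2, -1.7]
finger_gap: 0.262
grip_force: 60.0
time_s: 8.8
tcp_pos: [0.4792, 0.1954, 0.0395]
tool_rot: [-3.139, -0.345, 0.166]
ft_force: [-1.8, -0.3, -2.2]
finger_gap: 0.265
grip_force: 60.0
time_s: 9.0
tcp_pos: [0.482, 0.1958, 0.0349]
tool_rot: [-3.139, -0.397, 0.166]
ft_force: [-1.3, -0.4, -1.2]
finger_gap: 0.262
grip_force: 60.0
```

```bash
python3 - <<'E'
from h import *
im=viewer.get_image('scene')
cv2.imwrite('pics/s2c.png',cv2.resize(im[135:215,245:345,::-1],None,fx=7,fy=7,interpolation=cv2.INTER_CUBIC))
E
```

```text
(no output)
```

View pics/s2c.png

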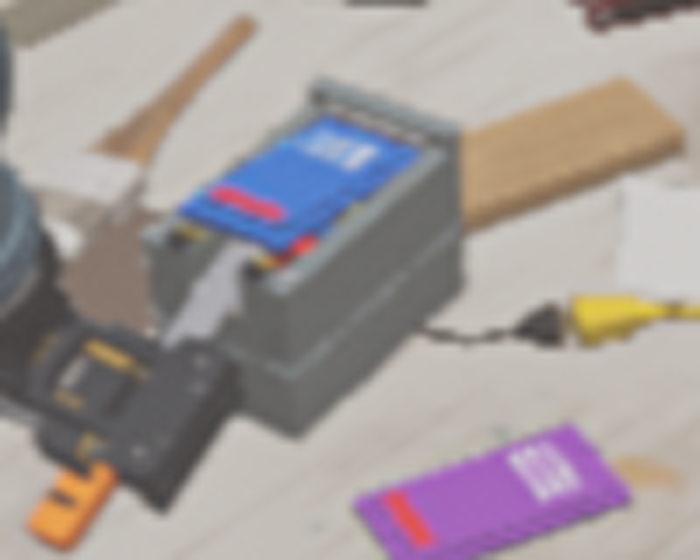

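The cover's red end is raised clear above the yellow noses (crop (250,220)), with the blade in the notch under it. Next I level the bar and withdraw it.

```bash

python3 -m handwheel '[[[-2,-0.35,5,-0.009,0.05,0,255],[-2.1,-0.35,6.5,-0.012,0.069,0,255],[-1.6,-0.3,6.6,-0.012,0.069,0,255],[-1.2,-0.2,6.7,-0.012,0.069,0,255],[-0.7,-0.1,6.8,-0.012,0.069,0,255]]]' 
python3 -m handwheel '[[[-0.2,0,6.8,-0.012,0.069,0,255],[0,0,0,0,0,0,255],[0,0,1.5,0,0,0,255],[-10,-1.7,0,0,0,0,255],[0,0,0,0,0,0,255]]]'
python3 -m handwheel '[[[-20,-3.4,0,0,0,0,255],[-20,-3.4,0,0,0,0,255],[-20,-3.4,0,0,0,0,255],[-20,-3.4,0,0,0,0,255],[0,0,0,0,0,0,255]]]'
```

```text
time_s: 9.55
tcp_pos: [0.4759, 0.1947, 0.0689]
tool_rot: [-3.141, -0.066, 0.166]
ft_force: [0.5, -0.0, -1.7]
finger_gap: 0.267
grip_force: 60.0
time_s: 10.05
tcp_pos: [0.4624, 0.1927, 0.0746]
tool_rot: [-3.142, 0.003, 0.167]
ft_force: [-0.3, 0.0, -0.8]
finger_gap: 0.266
grip_force: 60.0
time_s: 10.55
tcp_pos: [0.3815, 0.179, 0.0745]
tool_rot: [-3.142, 0.003, 0.167]
ft_force: [0.2, -0.3, -1.3]
finger_gap: 0.263
grip_force: 60.0
```

```bash
python3 - <<'E'
from h import *
im=viewer.get_image('scene')
cv2.imwrite('pics/s3c.png',cv2.resize(im[120:230,215:345,::-1],None,fx=6,fy=5,interpolation=cv2.INTER_CUBIC))
E
```

```text
(no output)
```

View pics/s3c.png

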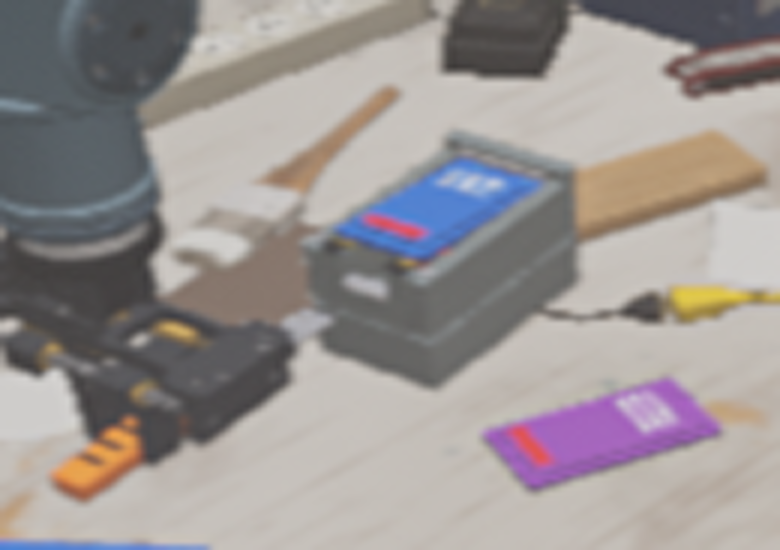

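The cover is propped: its red end lies above the noses at crop (390,240), and the blade is out of the notch. I now return the bar to where it lay, and compute the purple decoy's position to choose a free staging spot.

```bash

python3 -m handwheel '[[[4.2,-32,0,0,0,0.132,255],[4.2,-32,0,0,0,0.132,255],[4.2,-32,0,0,0,0.132,255],[4.2,-32,0,0,0,0.132,255],[4.2,-32,0,0,0,0.132,255]]]' >/dev/null
python3 -m handwheel '[[[4.2,-32,0,0,0,0.132,255],[4.2,-32,0,0,0,0.132,255],[4.2,-32,0,0,0,0.132,255],[0,0,-25,0,0,0,255],[0,0,-25,0,0,0,255]]]' >/dev/null
python3 -m handwheel '[[[0,0,-10,0,0,0,255],[0,0,-3,0,0,0,255],[0,0,0,0,0,0,255]]]'
python3 - <<'E'
from h import *;import pickle
c,s=pickle.load(open('w1.pkl','rb'))
im=cv2.imread('pics/w1.png')[:,:,::-1].copy()
for a,r in blobs(im,(130,80,60),(160,255,255),(380,190,480,260),50): print(a,[np.round(onz(c,p,.01,True)[:2]*1000) for p in cv2.boxPoints(r)])
im=cv2.imread('pics/top0.png')[:,:,::-1].copy();c=viewer.get_calibration('top')
for a,r in blobs(im,(130,80,60),(160,255,255),None,50): print(a,[np.round(onz(c,p,.01)[:2]*1000) for p in cv2.boxPoints(r)])
E
```

```text
time_s: 11.9
tcp_pos: [0.419, -0.0767, 0.0125]
tool_rot: [-3.141, 0.0, 1.223]
ft_force: [-0.6, -0.2, -1.3]
finger_gap: 0.267
grip_force: 60.0
1781.0 [array([539.,  59.]), array([556., 119.]), array([671.,  77.]), array([658.,  12.])]
448.5 [array([560., 112.]), array([673.,  71.]), array([648.,  15.]), array([537.,  58.])]
```

```bash

python3 -m handwheel '[[[0,0,-3,0,0,0,255],[0,0,-2,0,0,0,255],[0,0,0,0,0,0,255]]]'
python3 -m handwheel '[[[0,0,-1,0,0,0,255],[0,0,0,0,0,0,255]]]'
```

```text
time_s: 12.2
tcp_pos: [0.4189, -0.0767, 0.0077]
tool_rot: [3.141, 0.0, 1.223]
ft_force: [1.0, 0.6, -0.9]
finger_gap: 0.27
grip_force: 60.0
time_s: 12.4
tcp_pos: [0.4187, -0.0767, 0.0066]
tool_rot: [3.141, 0.0, 1.222]
ft_force: [-0.9, -0.3, -1.2]
finger_gap: 0.266
grip_force: 60.0
```

```bash

python3 -m handwheel '[[[0,0,-0.7,0,0,0,255],[0,0,0,0,0,0,255],[0,0,0,0,0,0,100],[0,0,0,0,0,0,100],[0,0,0,0,0,0,0]]]'
python3 -m handwheel '[[[0,0,0,0,0,0,0],[0,0,20,0,0,0,0],[0,0,40,0,0,0,0],[0,0,40,0,0,0,0],[0,0,40,0,0,0,0]]]'
python3 -m handwheel '[[[21,36,6,0,0,-0.131,0],[21,36,6,0,0,-0.131,0],[21,36,6,0,0,-0.131,0],[21,36,6,0,0,-0.131,0],[21,36,6,0,0,-0.131,0]]]' >/dev/null
python3 -m handwheel '[[[21,36,6,0,0,-0.131,0],[21,36,6,0,0,-0.131,0],[10,20,0,0,0,-0.131,0],[0,0,0,-0.019,0.108,0,0],[0,0,0,0,0,0,0]]]'
python3 snap.py w4; python3 - <<'E'
from h import *;import pickle
im=viewer.get_image('scene');c=viewer.get_calibration('scene')
cv2.imwrite('pics/s4.png',im[:,:,::-1])
for a,r in blobs(im,(8,150,100),(22,255,255),(270,215,330,290),20): print('handle',a,[np.round(onz(c,p,.012)[:2]*1000) for p in cv2.boxPoints(r)])
c,s=pickle.load(open('w4.pkl','rb'));im=cv2.imread('pics/w4.png')[:,:,::-1].copy()
m=cv2.inRange(cv2.cvtColor(im,cv2.COLOR_RGB2HSV),(100,120,60),(125,255,255))
cs,_=cv2.findContours(m,cv2.RETR_EXTERNAL,cv2.CHAIN_APPROX_NONE)
O=np.array([639.5,223]);u=np.array([np.cos(.171),np.sin(.171)]);v=np.array([-u[1],u[0]])
for q in sorted(cs,key=cv2.contourArea)[::-1][:2]:
    p=np.array([onz(c,t,.1,True)[:2]*1000-O for t in q[:,0]]);b=np.c_[p@u,p@v];print(cv2.contourArea(q),cv2.minAreaRect(b.astype(np.float32)),b.min(0),b.max(0),q[:,0].min(0),q[:,0].max(0))
E
```

```text
time_s: 12.9
tcp_pos: [0.4187, -0.0767, 0.0057]
tool_rot: [3.141, -0.0, 1.222]
ft_force: [1.0, -0.1, 0.3]
finger_gap: 0.511
grip_force: 0.0
time_s: 13.4
tcp_pos: [0.4182, -0.0765, 0.1471]
tool_rot: [-3.141, -0.0, 1.222]
ft_force: [-0.2, 0.2, 0.1]
finger_gap: 0.967
grip_force: 0.0
time_s: 14.4
tcp_pos: [0.5751, 0.1935, 0.186]
tool_rot: [-3.141, 0.112, 0.184]
ft_force: [0.2, -0.3, 0.1]
finger_gap: 0.999
grip_force: 0.0
14.4 [0.5751 0.1935 0.186 ] [-3.141  0.112  0.184]
309.70691628693146 328.85331175609684 200.86766332545753 [[0.183, -0.917, -0.355, 0.655], [-0.983, -0.171, -0.065, 0.208], [-0.001, 0.361, -0.932, 0.323], [0.0, 0.0, 0.0, 1.0]]
handle 106.5 [array([424., -22.]), array([445., -24.]), array([ 407., -128.]), array([ 388., -126.])]
12751.0 ((-0.728912353515625, -0.08605575561523438), (114.62477111816406, 62.19331741333008), 0.2298932522535324) [-58.10474445 -31.40789521] [56.51150562 30.80908442] [263  27] [348 181]
1581.0 ((-206.8774871826172, 0.6661605834960938), (41.68692398071289, 109.06687927246094), 4.697981834411621) [-229.74319436  -55.38293496] [-183.7551868    53.80794315] [257 310] [363 341]
```

The bar is back flat near its original place, and the cover outline confirms the box pose within 1 mm. Descending onto the cover.

```bash

python3 -m handwheel '[[[8.5,10.6,-20,0,0,-0.013,0],[8.6,10.7,-20,0,0,0,0],[0,0,-25,0,0,0,0],[0,0,-12,0,0,0,0],[0,0,0,0,0,0,0]]]'
python3 -m handwheel '[[[0,0,-6,0,0,0,0],[0,0,-3,0,0,0,0],[0,0,0,0,0,0,0]]]'
```

```text
time_s: 15.0
tcp_pos: [0.5895, 0.2133, 0.1085]
tool_rot: [-3.141, 0.113, 0.17]
ft_force: [0.8, -0.3, 0.2]
finger_gap: 1.0
grip_force: 0.0
time_s: 15.3
tcp_pos: [0.5916, 0.214, 0.1018]
tool_rot: [-3.141, 0.109, 0.17]
ft_force: [0.0, -0.1, 0.0]
finger_gap: 0.998
grip_force: 0.0
```

```bash

python3 -m handwheel '[[[0.5,0.7,-2,0,0,0,0],[0,0,-1,0,0,0,0],[0,0,0,0,0,0,0]]]'
python3 -m handwheel '[[[0,0,-1,0,0,0,0],[0,0,0,0,0,0,0]]]'
```

```text
time_s: 15.6
tcp_pos: [0.5919, 0.2149, 0.0983]
tool_rot: [-3.141, 0.11, 0.17]
ft_force: [-0.3, -0.4, -0.0]
finger_gap: 1.001
grip_force: 0.0
time_s: 15.8
tcp_pos: [0.5918, 0.2148, 0.0972]
tool_rot: [-3.141, 0.11, 0.17]
ft_force: [0.1, 0.3, -0.3]
finger_gap: 0.996
grip_force: 0.0
```

Close on the flange.

```bash

python3 -m handwheel '[[[0,0,0,0,0,0,255],[0,0,0,0,0,0,255],[0,0,0,0,0,0,255],[0,0,0,0,0,0,255],[0,0,0,0,0,0,255]]]' 35
```

```text
time_s: 16.3
tcp_pos: [0.5919, 0.2148, 0.0973]
tool_rot: [-3.141, 0.11, 0.17]
ft_force: [-0.1, 0.4, -0.5]
finger_gap: 0.696
grip_force: 35.0
```

```bash

python3 -m handwheel '[[[-3,-0.5,0.7,0,0,0,255],[-3,-0.5,0.7,0,0,0,255],[-3,-0.5,0.7,0,0,0,255],[-3,-0.5,0.7,0,0,0,255],[0,0,0,0,0,0,255]]]'
python3 -m handwheel '[[[-2,-0.3,3,0,0,0,255],[-2,-0.3,5,0,0,0,255],[0,0,10,0,0,0,255],[0,0,15,0,0,0,255],[0,0,20,0,0,0,255]]]'
python3 -m handwheel '[[[0,0,30,0,0,0,255],[0,0,0,0,0,0,255]]]'
python3 - <<'E'
from h import *
s=get_state();c=viewer.get_calibration('wrist');im=viewer.get_image('wrist');cv2.imwrite('pics/w5.png',im[:,:,::-1])
m=cv2.inRange(cv2.cvtColor(im,cv2.COLOR_RGB2HSV),(100,120,60),(125,255,255))
cs,_=cv2.findContours(m,cv2.RETR_EXTERNAL,cv2.CHAIN_APPROX_NONE)
T=s['tcp_pos'];Rt=R.from_euler('xyz',s['tool_rot']).as_matrix()
q=max(cs,key=cv2.contourArea)
# plane through TCP, normal tool z : tool coords
P=[]
for t in q[:,0]:
    o,d=ray(c,t,True);o=Rt.T@(o-T);d=Rt.T@d;k=(-.005-o[2])/d[2];P.append((o+d*k)[:2]*1000)
P=np.array(P,np.float32);print(cv2.contourArea(q),cv2.minAreaRect(P),P.min(0),P.max(0),q[:,0].min(0),q[:,0].max(0))
E
```

```text
time_s: 16.8
tcp_pos: [0.5795, 0.2128, 0.1011]
tool_rot: [-3.141, 0.11, 0.17]
ft_force: [-0.3, 0.0, 7.1]
finger_gap: 0.698
grip_force: 35.0
time_s: 17.3
tcp_pos: [0.5753, 0.2121, 0.1537]
tool_rot: [-3.141, 0.111, 0.17]
ft_force: [0.1, -0.3, -0.9]
finger_gap: 0.694
grip_force: 35.0
time_s: 17.5
tcp_pos: [0.5788, 0.2128, 0.1889]
tool_rot: [-3.141, 0.101, 0.17]
ft_force: [0.7, 0.3, -0.3]
finger_gap: 0.693
grip_force: 35.0
31171.5 ((50.504730224609375, 0.42440032958984375), (61.01873016357422, 117.8349609375), 89.78323364257812) [ -8.37346  -30.282295] [109.45274   31.141617] [261  27] [395 270]
```

```bash

python3 -m handwheel '[[[0,0,0,0.018,-0.1,0,255],[1.6,-36,0,0,0,0.1235,255],[1.6,-36,0,0,0,0.1235,255],[1.6,-36,0,0,0,0.1235,255],[1.6,-36,0,0,0,0.1235,255]]]' >/dev/null
python3 -m handwheel '[[[1.6,-36,0,0,0,0.1235,255],[1.6,-36,0,0,0,0.1235,255],[1.6,-36,0,0,0,0.1235,255],[1.6,-36,0,0,0,0.1235,255],[1.6,-36,0,0,0,0.1235,255]]]' >/dev/null
python3 -m handwheel '[[[1.6,-36,0,0,0,0.1235,255],[0,0,-40,0,0,0,255],[0,0,-40,0,0,0,255],[0,0,-20,0,0,0,255],[0,0,0,0,0,0,255]]]'
```

```text
time_s: 19.05
tcp_pos: [0.5883, -0.1464, 0.0782]
tool_rot: [-3.131, 0.006, 1.405]
ft_force: [-0.8, 0.8, -0.5]
finger_gap: 0.695
grip_force: 35.0
```

```bash

python3 -m handwheel '[[[6,-4.4,-20,0.004,-0.0115,0,255],[0,0,-25,0,0,0,255],[0,0,-14,0,0,0,255],[0,0,-6,0,0,0,255],[0,0,0,0,0,0,255]]]'
python3 -m handwheel '[[[0,0,-4,0,0,0,255],[0,0,-2,0,0,0,255],[0,0,0,0,0,0,255]]]'
```

```text
time_s: 19.55
tcp_pos: [0.5977, -0.1519, 0.0179]
tool_rot: [3.134, 0.002, 1.405]
ft_force: [-0.0, 0.1, -0.9]
finger_gap: 0.692
grip_force: 35.0
time_s: 19.85
tcp_pos: [0.5981, -0.1523, 0.0125]
tool_rot: [3.132, 0.002, 1.405]
ft_force: [0.1, -0.4, -0.4]
finger_gap: 0.693
grip_force: 35.0
```

```bash

python3 -m handwheel '[[[0,0,-4,0,0.008,0,255],[0,0,-3,0,0,0,255],[0,0,0,0,0,0,255]]]'
python3 -m handwheel '[[[0,0,-1.5,0,0,0,255],[0,0,0,0,0,0,255]]]'
python3 -m handwheel '[[[0,0,-1,0,0,0,255],[0,0,0,0,0,0,255]]]'
```

```text
time_s: 20.15
tcp_pos: [0.5976, -0.152, 0.0046]
tool_rot: [3.142, 0.003, 1.405]
ft_force: [0.2, 0.8, -1.0]
finger_gap: 0.69
grip_force: 35.0
time_s: 20.35
tcp_pos: [0.5978, -0.1521, 0.0034]
tool_rot: [3.141, 0.003, 1.405]
ft_force: [-0.0, 0.1, -1.1]
finger_gap: 0.692
grip_force: 35.0
time_s: 20.55
tcp_pos: [0.598, -0.1522, 0.0029]
tool_rot: [3.14, 0.004, 1.405]
ft_force: [-0.5, 0.1, 0.3]
finger_gap: 0.693
grip_force: 35.0
```

```bash

python3 -m handwheel '[[[0,0,0,0,0,0,120],[0,0,0,0,0,0,0],[0,0,0,0,0,0,0],[0,0,10,0,0,0,0],[0,0,40,0,0,0,0]]]'
python3 -m handwheel '[[[3,18,30,0,0,0,0],[3,18,30,0,0,0,0],[0,0,0,0,0,0,0],[0,0,0,0,0,0,0]]]'
cat > cov.py <<'E'
import sys
from h import *
z=float(sys.argv[1]);s=get_state();c=viewer.get_calibration('wrist');im=viewer.get_image('wrist');cv2.imwrite('pics/'+sys.argv[2]+'.png',im[:,:,::-1])
m=cv2.inRange(cv2.cvtColor(im,cv2.COLOR_RGB2HSV),(100,120,60),(125,255,255))
cs,_=cv2.findContours(m,cv2.RETR_EXTERNAL,cv2.CHAIN_APPROX_NONE)
print(s['time_s'],s['tcp_pos'],s['tool_rot'])
for q in sorted(cs,key=cv2.contourArea)[::-1][:2]:
    P=np.array([onz(c,t,z,True)[:2]*1000 for t in q[:,0]],np.float32);r=cv2.minAreaRect(P)
    print(cv2.contourArea(q),np.round(r[0],1),np.round(r[1],1),np.deg2rad(r[2]),q[:,0].min(0),q[:,0].max(0));print(np.round(cv2.boxPoints(r),1).tolist())
E
python3 cov.py .007 w6
```

```text
time_s: 21.05
tcp_pos: [0.5945, -0.1507, 0.0492]
tool_rot: [-3.134, 0.001, 1.405]
ft_force: [0.5, 0.1, 0.4]
finger_gap: 0.994
grip_force: 0.0
time_s: 21.45
tcp_pos: [0.6045, -0.1162, 0.1139]
tool_rot: [3.138, 0.004, 1.406]
ft_force: [-0.3, -0.1, 0.4]
finger_gap: 1.001
grip_force: 0.0
21.45 [ 0.60452226 -0.11615389  0.11391314] [3.1382782  0.00423326 1.40611842]
9841.5 [ 606.2 -102.8] [118.3  61.2] 1.4093630915234 [290 111] [365 248]
[[566.5, -156.3000030517578], [626.9000244140625, -166.10000610351562], [645.9000244140625, -49.400001525878906], [585.5, -39.5]]
2577.5 [277.2 159.7] [ 72.6 224.1] 1.0604282686501658 [0 0] [87 61]
[[161.60000610351562, 182.8000030517578], [357.20001220703125, 73.30000305175781], [392.70001220703125, 136.60000610351562], [197.10000610351562, 246.10000610351562]]
```

```bash

python3 -m handwheel '[[[4.4,28,-10,0,0,0.003,0],[4.4,28,-20,0,0,0,0],[0,0,-35,0,0,0,0],[0,0,-28,0,0,0,0],[0,0,0,0,0,0,0]]]'
python3 -m handwheel '[[[0,0,-8,0,0,0,0],[0,0,-5,0,0,0,0],[0,0,0,0,0,0,0]]]'
```

```text
time_s: 22.0
tcp_pos: [0.6077, -0.0593, 0.0136]
tool_rot: [-3.131, 0.002, 1.408]
ft_force: [-1.0, 0.2, 0.4]
finger_gap: 0.997
grip_force: 0.0
time_s: 22.3
tcp_pos: [0.6129, -0.0607, 0.0069]
tool_rot: [3.14, 0.004, 1.408]
ft_force: [-0.5, 0.3, 0.2]
finger_gap: 1.001
grip_force: 0.0
```

```bash

python3 -m handwheel '[[[0,0,-2.5,0,0,0,0],[0,0,-1,0,0,0,0],[0,0,0,0,0,0,0],[0,0,0,0,0,0,0]]]'
python3 -m handwheel '[[[0,0,0,0,0,0,255],[0,0,0,0,0,0,255],[0,0,0,0,0,0,255],[0,0,0,0,0,0,255],[0,0,0,0,0,0,255]]]' 40
```

```text
time_s: 22.7
tcp_pos: [0.6129, -0.0602, 0.0035]
tool_rot: [3.14, 0.004, 1.408]
ft_force: [0.1, 0.3, 0.6]
finger_gap: 1.002
grip_force: 0.0
time_s: 23.2
tcp_pos: [0.6127, -0.0602, 0.0032]
tool_rot: [3.141, 0.004, 1.408]
ft_force: [0.0, -0.2, 0.5]
finger_gap: 0.686
grip_force: 40.0
```

```bash

python3 -m handwheel '[[[0,0,5,0,0,0,255],[0,0,5,0,0,0,255],[-1.9,0.3,4,0,0,-0.004,255],[-1.8,0.3,0,0,0,0,255],[0,0,0,0,0,0,255]]]'
python3 cov.py .024 w7
python3 - <<'E'
from h import *
im=viewer.get_image('scene');c=viewer.get_calibration('scene');cv2.imwrite('pics/s5.png',im[:,:,::-1])
a,b=proj(c,(.60,-.14,.02)).astype(int);print(a,b)
h=cv2.cvtColor(im,cv2.COLOR_RGB2HSV)
for lo,hi in [((100,120,60),(125,255,255)),((0,150,80),(6,255,255)),((172,150,80),(180,255,255))]:
  for A,r in blobs(im,lo,hi,(a-60,b-50,a+60,b+50),8): print(A,[np.round(onz(c,p,.023)[:2]*1000) for p in cv2.boxPoints(r)])
E
```

```text
time_s: 23.7
tcp_pos: [0.6087, -0.0595, 0.0173]
tool_rot: [3.141, 0.004, 1.404]
ft_force: [0.2, -0.2, -1.0]
finger_gap: 0.693
grip_force: 40.0
23.7 [ 0.60874778 -0.05953028  0.01730267] [3.14056272 0.00353602 1.40410382]
6970.0 [609.3 -56.7] [32.  60.1] 1.4027133114395265 [267 220] [391 279]
[[577.0, -67.5], [636.2999877929688, -77.5], [641.5999755859375, -46.0], [582.4000244140625, -35.900001525878906]]
2988.0 [ 602.  -101.3] [21.1 59.5] 1.40216203709388 [275 309] [384 338]
[[570.9000244140625, -106.69999694824219], [629.5, -116.69999694824219], [633.0999755859375, -95.9000015258789], [574.4000244140625, -86.0]]
362 232
395.5 [array([574., -52.]), array([639., -41.]), array([ 612., -167.]), array([ 552., -174.])]
```

```bash

python3 -m handwheel '[[[0.8,-0.1,0,0,0,0,255],[-1.3,-7.9,0,0,0,0,255],[-1.3,-7.9,0,0,0,0,255],[-1.3,-7.9,0,0,0,0,255],[0,0,0,0,0,0,255]]]'
python3 -m handwheel '[[[-1,-6,0,0,0,0,255],[-1,-6,0,0,0,0,255],[0,0,0,0,0,0,255]]]'
python3 -m handwheel '[[[-1,-6,0,0,0,0,255],[-1,-6,0,0,0,0,255],[0,0,0,0,0,0,255]]]'
```

```text
time_s: 24.3
tcp_pos: [0.6058, -0.085, 0.0171]
tool_rot: [3.14, 0.004, 1.403]
ft_force: [0.2, 0.0, -0.9]
finger_gap: 0.688
grip_force: 40.0
time_s: 24.6
tcp_pos: [0.6038, -0.0963, 0.0172]
tool_rot: [3.14, 0.004, 1.403]
ft_force: [-0.4, 0.1, -1.4]
finger_gap: 0.695
grip_force: 40.0
time_s: 24.9
tcp_pos: [0.6018, -0.1082, 0.0172]
tool_rot: [3.14, 0.004, 1.403]
ft_force: [-0.1, 0.3, -1.2]
finger_gap: 0.693
grip_force: 40.0
```

```bash

python3 -m handwheel '[[[-1,-6,0,0,0,0,255],[-1,-6,0,0,0,0,255],[0,0,0,0,0,0,255]]]'
python3 -m handwheel '[[[-1,-6,0,0,0,0,255],[-1,-6,0,0,0,0,255],[0,0,0,0,0,0,255]]]'
python3 -m handwheel '[[[-1,-6,0,0,0,0,255],[-1,-6,0,0,0,0,255],[0,0,0,0,0,0,255]]]'
```

```text
time_s: 25.2
tcp_pos: [0.5999, -0.1203, 0.0172]
tool_rot: [3.14, 0.004, 1.403]
ft_force: [-0.2, -0.8, -1.5]
finger_gap: 0.69
grip_force: 40.0
time_s: 25.5
tcp_pos: [0.5979, -0.1323, 0.0172]
tool_rot: [3.14, 0.004, 1.403]
ft_force: [-0.4, 0.5, -1.2]
finger_gap: 0.693
grip_force: 40.0
time_s: 25.8
tcp_pos: [0.5959, -0.1443, 0.0172]
tool_rot: [3.14, 0.004, 1.403]
ft_force: [-0.8, 0.2, -0.1]
finger_gap: 0.69
grip_force: 40.0
```

```bash

python3 -m handwheel '[[[-1,-6,0,0,0,0,255],[-1,-6,0,0,0,0,255],[0,0,-1.5,0,0,0,255],[0,0,0,0,0,0,255]]]'
python3 -m handwheel '[[[-0.3,-2,0,0,0,0,255],[0,0,0,0,0,0,255]]]'
python3 -m handwheel '[[[-0.3,-2,0,0,0,0,255],[0,0,0,0,0,0,255]]]'
python3 -m handwheel '[[[-0.3,-1.5,0,0,0,0,255],[0,0,0,0,0,0,255]]]'
```

```text
time_s: 26.2
tcp_pos: [0.5937, -0.1556, 0.0154]
tool_rot: [3.141, 0.003, 1.404]
ft_force: [-0.7, 0.4, -0.5]
finger_gap: 0.696
grip_force: 40.0
time_s: 26.4
tcp_pos: [0.5936, -0.1574, 0.0156]
tool_rot: [3.141, 0.004, 1.404]
ft_force: [-0.1, -1.2, -0.2]
finger_gap: 0.691
grip_force: 40.0
time_s: 26.6
tcp_pos: [0.5933, -0.1595, 0.0157]
tool_rot: [3.141, 0.004, 1.404]
ft_force: [-0.6, 0.2, -0.9]
finger_gap: 0.69
grip_force: 40.0
time_s: 26.8
tcp_pos: [0.593, -0.161, 0.0156]
tool_rot: [3.141, 0.004, 1.404]
ft_force: [-0.4, 0.6, -1.0]
finger_gap: 0.691
grip_force: 40.0
```

```bash

python3 -m handwheel '[[[-0.2,-1,0,0,0,0,255],[0,0,0,0,0,0,255]]]'|grep -E "pos|ft_"
python3 -m handwheel '[[[-0.2,-1,0,0,0,0,255],[0,0,0,0,0,0,255]]]'|grep -E "pos|ft_"
python3 -m handwheel '[[[-0.2,-1,0,0,0,0,255],[0,0,0,0,0,0,255]]]'|grep -E "pos|ft_"
```

```text
tcp_pos: [0.5929, -0.1615, 0.0156]
ft_force: [1.2, 2.3, -0.8]
tcp_pos: [0.5928, -0.1615, 0.0155]
ft_force: [1.4, 6.5, -0.0]
tcp_pos: [0.5928, -0.1616, 0.0155]
ft_force: [3.1, 10.1, -0.2]
```

```bash

python3 -m handwheel '[[[0,0.3,-0.4,0,0,0,255],[0,0,0,0,0,0,150],[0,0,0,0,0,0,0],[0,0,0,0,0,0,0],[0,0,0,0,0,0,0]]]'
python3 -m handwheel '[[[0,0,10,0,0,0,0],[0,0,20,0,0,0,0],[3,15,30,0,0,0,0],[3,15,30,0,0,0,0],[0,0,30,0,0,0,0]]]'
python3 -m handwheel '[[[-1,-6,0,0,0,0,0],[0,0,0,0,0,0,0],[0,0,0,0,0,0,0]]]'
python3 cov.py .019 w8; python3 - <<'E'
from h import *
im=viewer.get_image('scene');c=viewer.get_calibration('scene');cv2.imwrite('pics/s6.png',im[:,:,::-1])
for A,r in blobs(im,(100,120,60),(125,255,255),(330,200,430,290),8): print(A,[np.round(onz(c,p,.021)[:2]*1000) for p in cv2.boxPoints(r)])
for a,r in blobs(im,(8,150,100),(22,255,255),(270,215,330,290),20): print('handle',a,[np.round(onz(c,p,.012)[:2]*1000) for p in cv2.boxPoints(r)])
E
```

```text
time_s: 27.9
tcp_pos: [0.5925, -0.1641, 0.0154]
tool_rot: [3.14, 0.004, 1.404]
ft_force: [1.1, 0.2, 0.3]
finger_gap: 0.939
grip_force: 0.0
time_s: 28.4
tcp_pos: [0.5985, -0.1323, 0.1371]
tool_rot: [3.14, 0.003, 1.405]
ft_force: [0.5, -0.8, -0.1]
finger_gap: 1.001
grip_force: 0.0
time_s: 28.7
tcp_pos: [0.5965, -0.1398, 0.1342]
tool_rot: [-3.141, 0.003, 1.403]
ft_force: [-0.8, 0.5, -0.7]
finger_gap: 1.001
grip_force: 0.0
28.7 [ 0.59651686 -0.13976086  0.13423254] [-3.14084610e+00  3.13073119e-03  1.40325304e+00]
5015.5 [ 590.  -182.3] [75.4 61.7] 1.4031245035118347 [295 202] [363 278]
[[553.2999877929688, -214.3000030517578], [614.0999755859375, -224.60000610351562], [626.7000122070312, -150.3000030517578], [565.9000244140625, -140.0]]
1393.5 [301.5 133.1] [ 51.9 168.4] 1.0688425926932985 [22  0] [95 43]
[[215.1999969482422, 150.8000030517578], [362.79998779296875, 69.80000305175781], [387.79998779296875, 115.30000305175781], [240.1999969482422, 196.3000030517578]]
220.0 [array([ 562., -146.]), array([ 633., -156.]), array([ 607., -204.]), array([ 539., -193.])]
9.5 [array([ 552., -239.]), array([ 606., -249.]), array([ 598., -263.]), array([ 544., -253.])]
handle 103.0 [array([424., -22.]), array([445., -24.]), array([ 408., -127.]), array([ 389., -124.])]
```

The trailing edge stands 90 mm from the jig centre, i.e. 40 mm out of the mouth, so the cover is home. The pry bar has not moved.

```bash
python3 -c "
from rig import ctrl
print(ctrl.finish_job())"
```

```text
the job is handed in; nothing more can be done
None
```

The job is handed in after about 29 s of robot time: the cover was levered loose and the pry bar is flat on the bench. The cover is released in the jig, red-marked end first and panel up, home against the stop by contact force and by its 40 mm standing out of the mouth.

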